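Change over the sachet bins

TASK

We are done with the narrow sachet bin and need the wide one: push the narrow bin's open lid over so that it falls shut, and flip the wide bin's lid up and past upright so that it stays open by itself. Use only the fingertips or the outside of the fingers, lightly: do not grip or force a lid, do not lift, tip or shove the bins, and leave everything else on the counter where it stands.

Things in the scene. Friction and masses are not known exactly. Their poses are not given: they have to be found in the camera images.
- wide_bin: the wide stainless sachet bin, 120 mm deep (x) by 180 mm wide (y) by 110 mm high, standing loose on the counter but heavy (2.4 kg). Origin at the centre of its underside, z up, +x from its front to its hinge side (away from the robot, yawed up to 0.2 rad). Its lid's hinge axis runs along its y through (0.06, 0, 0.113) in this frame
- narrow_bin: the narrow stainless sachet bin, 120 mm deep (x) by 120 mm wide (y) by 110 mm high, standing loose on the counter but heavy (1.9 kg). Origin at the centre of its underside, z up, +x from its front to its hinge side (away from the robot, yawed up to 0.2 rad). Its lid's hinge axis runs along its y through (0.06, 0, 0.113) in this frame
- wide_lid (a joint): hinge angle of the wide bin's lid (rad): 0 = shut (flat on the bin), grows as the tab swings up and back; upright at 1.57, resting on its hinge stop, leaning back, at 1.9. Free hinge, lightly damped: below 1.57 it falls shut by itself, beyond it falls open by itself. The lid is a 4 mm flat plate of about 0.3 kg. Starts shut
- narrow_lid (a joint): hinge angle of the narrow bin's lid (rad): 0 = shut (flat on the bin), grows as the tab swings up and back; upright at 1.57, resting on its hinge stop, leaning back, at 1.9. Free hinge, lightly damped: below 1.57 it falls shut by itself, beyond it falls open by itself. The lid is a 4 mm flat plate of about 0.2 kg. Starts open
- wide_tab (a point): middle of the free edge of the wide lid's pull tab, in the middle of the lid's thickness. The tab is 100 mm wide and 4 mm thick and juts 25 mm out past the bin's front wall, in the plane of the lid, with free space under it down to the counter; this edge is 145 mm from the hinge axis
- narrow_tab (a point): middle of the free edge of the narrow lid's pull tab, in the middle of the lid's thickness. The tab is 70 mm wide and 4 mm thick and juts 25 mm out past the bin's front wall, in the plane of the lid, with free space under it down to the counter; this edge is 145 mm from the hinge axis
- dredger: bystander: the small stainless shaker, 44 mm across and 80 mm tall, standing between the two bins; origin at the centre of its foot
- squeeze_bottle: bystander: clear squeeze bottle, 54 mm across and 160 mm tall, standing behind the gap between the bins; origin at its foot
- probe: bystander: black hand-held thermometer lying flat, 100 x 40 x 22 mm body with a 60 mm steel probe; origin under the middle of the body
- ramekin: bystander: white bowl, 72 mm across and 42 mm tall, in front of the gap between the bins; origin at its foot
- scoop: bystander: steel spoon lying flat; origin under its middle
- jar: bystander: glass jar with a steel cap, 70 mm across and 100 mm tall, out to the left; origin at its foot
- steel_cup: bystander: steel cup, 72 mm across and 90 mm tall, out to the right; origin at its foot

How it is judged:
At the end, for the whole second after the job is handed in: The wide bin's lid rests open on its stop (above 1.8 rad), the narrow bin's lid is shut (below 0.06 rad), both at rest; both bins upright (within 0.05 rad) and within 30 mm of where they stood (value of joint wide_lid above 1.8 rad and value of joint narrow_lid below 0.06 rad and velocity of joint wide_lid between -0.1 and 0.1 rad/s and velocity of joint narrow_lid between -0.1 and 0.1 rad/s and distance of each of wide_bin, narrow_bin from where it was at the start of the episode below 0.03 m and angle between each of wide_bin, narrow_bin's own z axis and vertical below 0.05 rad); the robot touches nothing.
It fails at once if a bin is lifted, tipped or shoved (foot raised 10 mm, tilted 0.12 rad or moved 40 mm) (height (world z) of any of wide_bin, narrow_bin above 0.01 m or angle between any of wide_bin, narrow_bin's own z axis and vertical above 0.12 rad or distance of any of wide_bin, narrow_bin from where it was at the start of the episode above 0.04 m).
It fails at once if a lid or bin is gripped or forced (the fingers press on it with more than 25 N) (contact force between the fingers and wide_bin above 25 N or contact force between the fingers and narrow_bin above 25 N).
It fails at once if a bystander is displaced by more than 30 mm (distance of any of dredger, squeeze_bottle, probe, ramekin, scoop, jar, steel_cup from where it was at the start of the episode above 0.03 m).
It also fails if it takes over 54 s, if anything falls off the work surface, if the arm or the gripper's body presses on something with over 40 N, if the wrist force passes 120 N, or if a joint passes its speed limit or range.

ROBOT

A 6-joint arm with a two-finger parallel gripper is mounted at the origin on the work surface. World frame = base frame: x ahead of the robot, y to its left, z up, the work surface at z = 0. Lengths are in m, angles in rad, forces in N, time in s.
With the tool pointing down it reaches from about 0.35 to 0.975 m from the base axis. Payload 4.9 kg.
Tool frame: the origin (TCP) lies between the finger pads; the fingertips stand 22 mm ahead of it and the grasp point (between the pads) lies 3 mm ahead of it; z points along the fingers, y is the line along which they close (so a half turn about z gives the same grasp; the last joint's range is limited). The gripper opens to 85 mm and grips with 20 to 120 N. Pads are 22 mm wide; open, the fingers measure 114 mm over their backs; the gripper's body (76 mm by 85 mm) begins 54 mm behind the grasp point. The pads swing forward as they close: fully open they stand 13 mm farther back than shut.
Start: joints at [1.006, 0.053, 1.613, -0, 1.476, -0.119], TCP at [0.269, 0.564, 0.253] pointing down, gripper open.
Joint ranges: [-3.01, 3.01], [-1.01, 2.22], [0.06, 2.58], [-1.02, 4.17], [0.09, 2.62], [-3.14, 3.14]. Speed limits (rad/s): [2.57, 2.57, 3.14, 3.14, 3.14, 3.14].

INTERFACE

Orientations are given as a unit quaternion [w, x, y, z].
In Python, from plant import state, grab_frame, get_calibration, job_done, recognise, regions_of gives the robot as it stands.
- The arm moves only by the tool apply_moves, never from a script. Its argument "targets" is a list of rows, each an object with "translation": the shift along the tool's x, y, z normalised to -1 to 1, where 1 is 100 mm, a list of three; "twist": the turn about the tool's z normalised to -1 to 1, where 1 is 0.1 rad; "hand": the opening, from 0 (shut) to 1 (fully open). A call has 1 to 8 rows; each row shifts and turns the commanded pose from where the row before left it, along the tool's axes as they then stand; what a row does not reach is not made up. A row lasts 1/10 s, in which the tool goes at most 50 mm and 8.59 degrees, less where a joint would pass 70% of its speed; a pose out of reach is approached as far as the arm can. A call with a number of a shift or a turn outside -1 to 1 is refused whole. A call with a gripper value outside its range is refused whole. The fingers move at their own pace and stop on an object; the grip force is fixed at half the most. Time passes only in rows, so rows that do not move let the fingers close. It gives the time, the measured TCP pose, the force, the opening and the grip force at its end, in the units of the state.
- state(): the state, without advancing time (a new reading comes with each control period).
- grab_frame(name): name is "side" or "top"; returns the picture (480x640x3 uint8, red, green, blue); there is no depth.
- get_calibration(name): a dict with "camera_matrix" (3x3 intrinsics, pixels), "D" ([k1, k2, p1, p2, k3] as OpenCV has them; the pictures are not rectified), "pose" (4x4, takes a point from camera to world coordinates). Camera axes: x right, y up, looking along -z (the intrinsics and any distortion apply to the point x, -y, -z); pixel columns grow to the right and rows downward; lengths in m; the calibration is good to about 2 mm. A picture is of the moment at which its call begins. get_calibration takes no time and is no camera call.
- job_done(): hands the job in; it is judged then, once.
Trained networks look in the newest picture that a camera, given by its name, has taken for a name from the list of things; names that differ only in an ending like _2 or _b are one class to them, and where a whole thing is asked for, a point or a joint stands for the part that bears it (a point fixed in the world has none). Each returns a list of dicts, best first, with "score" (0 to 1); they miss things now and then, are a little off and sometimes report something else, mostly with a low value. They report only what shows in the picture. A call takes as long as a camera call.
- recognise(camera, query): "point" ([x, y, z] in m, in world coordinates, good to about 4 mm: the middle of the surface that is visible of it).
- regions_of(camera, query): "pixels" (480x640 bool, what is visible of it).
The state is a dict: "time": time; "joint_pos": joint angles; "joint_vel": joint speeds; "joint_efforts": joint torques, N m; "tool_pos": TCP position; "tool_rot": TCP orientation; "contact_force": force on the tool from outside, world axes, zero at the start; "ft_torque": the same for the moment, N m; "gripper_width": opening from 0.0 (shut) to 1.0 (fully open); "grasp_force": force on a finger pad.
Only numpy, scipy, OpenCV 4.12 (cv2) and the standard library are available. Lean on these libraries where they do the work, as an engineer would, in place of code of your own. Each camera call takes 0.05 s, during which the arm holds its last target. There are 200 camera calls.

## Working session

There is one attempt and no reset: what is moved stays moved. The work goes in short steps, Python scripts to look and compute and a tool call to move; the robot and the scene stay as the last step left them, time stands still between calls to the robot, and variables do not carry over. Pictures are saved under pics/ and viewed, at most 10 in all, crops included, and the job is handed in when it is done.

Besides the shell and the picture viewer there is one more tool, called in YAML: its name, and indented under it one key for each argument. apply_moves: Moves the arm, as the interface text tells. Its arguments: {"type":"object","properties":{"targets":{"type":"array"}},"required":["targets"]}

```bash
mkdir -p pics; python3 - <<'E'
from plant import *
import cv2,numpy as np
for c in("top","side"):
    cv2.imwrite(f"pics/{c}0.png",grab_frame(c)[:,:,::-1])
    k=get_calibration(c);print(c,np.round(k["pose"],3).tolist(),np.round(k["camera_matrix"],1).tolist(),k["D"])
    for q in["wide_bin","narrow_bin","wide_lid","narrow_lid","wide_tab","narrow_tab","dredger","squeeze_bottle","probe","ramekin","scoop","jar","steel_cup"]:
        print(q,[(np.round(r["point"],3).tolist(),round(r["score"],2)) for r in recognise(c,q)[:2]])
print(state())
E
```

```text
top [[0.006, 0.989, -0.149, 0.288], [-1.0, 0.006, 0.001, -0.008], [0.002, 0.149, 0.989, 1.715], [0.0, 0.0, 0.0, 1.0]] [[603.2, 0.0, 314.2], [0.0, 603.2, 239.8], [0.0, 0.0, 1.0]] [-0.15026689  0.          0.          0.          0.        ]
wide_bin [([0.574, -0.161, 0.114], 0.64)]
narrow_bin [([0.604, 0.171, 0.089], 0.71), ([0.642, 0.17, 0.184], 0.53)]
wide_lid [([0.582, -0.163, 0.112], 0.94), ([0.643, 0.172, 0.181], 0.19)]
narrow_lid [([0.641, 0.17, 0.186], 0.71)]
wide_tab [([0.582, -0.166, 0.114], 0.59)]
narrow_tab [([0.643, 0.175, 0.183], 0.6)]
dredger [([0.558, -0.008, 0.075], 0.47)]
squeeze_bottle [([0.731, 0.01, 0.102], 0.74)]
probe [([0.353, 0.355, 0.02], 0.68), ([0.302, -0.392, 0.016], 0.67)]
ramekin [([0.414, -0.008, 0.02], 0.97)]
scoop [([0.3, -0.394, 0.014], 0.93)]
jar [([0.511, 0.421, 0.1], 0.94)]
steel_cup [([0.644, 0.176, 0.182], 0.63), ([0.509, -0.468, 0.046], 0.57)]
side [[0.787, 0.33, -0.522, -0.005], [-0.617, 0.443, -0.651, -0.673], [0.016, 0.834, 0.552, 0.65], [0.0, 0.0, 0.0, 1.0]] [[444.0, 0.0, 320.8], [0.0, 444.0, 241.6], [0.0, 0.0, 1.0]] [0.02460805 0.         0
[... 672 characters left out ...]
.4, 'joint_pos': array([ 1.00597878e+00,  5.26971230e-02,  1.61285495e+00, -1.28861313e-05,
        1.47599453e+00, -1.18980568e-01]), 'joint_vel': array([-0.00083722, -0.00052882,  0.00147217,  0.00116322, -0.00304505,
        0.00019343]), 'joint_efforts': array([-1.54302510e-03, -3.93666387e+01, -3.70449650e+01, -2.91383740e-04,
        4.64964523e-04, -5.59393513e-06]), 'tool_pos': array([0.26950029, 0.56391087, 0.2533323 ]), 'tool_rot': array([1.37611858e-05, 2.21076240e-01, 9.75256528e-01, 1.95376916e-05]), 'contact_force': array([ 0.08574038, -0.09797294,  0.58838304]), 'ft_torque': array([-0.0817012 ,  0.01323461,  0.04728193]), 'grasp_force': 0.0, 'gripper_width': 1.000441002281905}
```

View pics/top0.png

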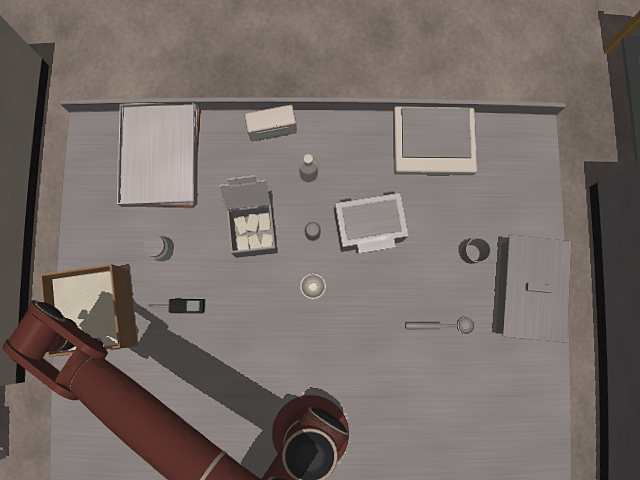

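View pics/side0.png

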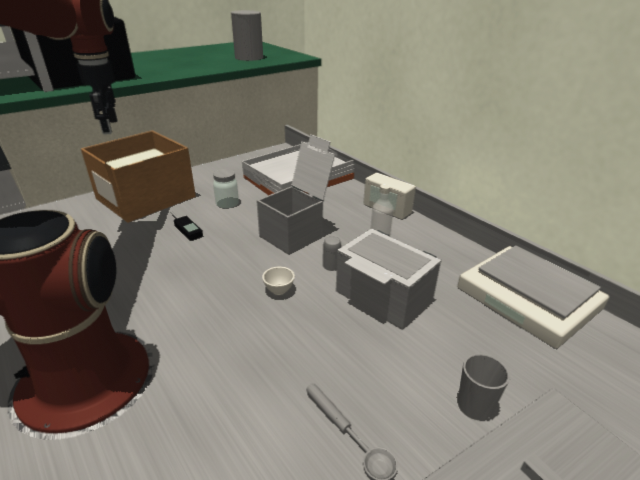

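```bash
cat > h.py <<'E'
from plant import *
import cv2,numpy as np
from scipy.spatial.transform import Rotation as R
def onplane(c,px,z):
    k=get_calibration(c);u=cv2.undistortPoints(np.array(px,float).reshape(-1,1,2),k["camera_matrix"],k["D"])[:,0]
    P=k["pose"];d=np.c_[u[:,0],-u[:,1],-np.ones(len(u))]@P[:3,:3].T;o=P[:3,3]
    return o+d*((z-o[2])/d[:,2])[:,None]
E
python3 - <<'E'
from h import *
for c in("top","side"):
  grab_frame(c)
  for q in("wide_lid","narrow_lid","narrow_bin","wide_bin"):
    r=regions_of(c,q)
    if not r: print(c,q,None);continue
    m=r[0]["pixels"].astype(np.uint8)
    cs=max(cv2.findContours(m,0,2)[0],key=cv2.contourArea)
    ap=cv2.approxPolyDP(cs,3,True)[:,0]
    z=.113 if q!="narrow_lid" else .2
    print(c,q,round(r[0]["score"],2),ap.tolist(),np.round(onplane(c,ap,z)[:,:2],3).tolist())
E
```

```text
top wide_lid 0.65 [[399, 195], [337, 203], [344, 244], [356, 243], [361, 252], [392, 247], [395, 237], [406, 235]] [[0.654, -0.24], [0.631, -0.071], [0.519, -0.089], [0.521, -0.122], [0.497, -0.135], [0.511, -0.219], [0.538, -0.227], [0.544, -0.257]]
top narrow_lid 0.96 [[265, 181], [253, 177], [228, 180], [220, 187], [226, 207], [268, 203]] [[0.669, 0.119], [0.68, 0.15], [0.672, 0.215], [0.653, 0.235], [0.6, 0.218], [0.611, 0.11]]
top narrow_bin 0.96 [[264, 179], [232, 178], [219, 186], [228, 210], [230, 247], [235, 256], [276, 251], [273, 212]] [[0.697, 0.129], [0.699, 0.217], [0.677, 0.252], [0.61, 0.225], [0.509, 0.217], [0.484, 0.203], [0.498, 0.093], [0.605, 0.103]]
top wide_bin 0.84 [[397, 194], [391, 191], [338, 203], [335, 217], [341, 248], [368, 251], [402, 240], [407, 233]] [[0.657, -0.234], [0.665, -0.218], [0.631, -0.073], [0.592, -0.065], [0.508, -0.081], [0.5, -0.154], [0.53, -0.246], [0.55, -0.26]]
side wide_lid 0.97 [[338, 249], [349, 257], [345, 264], [383, 284], [393, 279], [410, 286], [440, 261], [374, 229]] [[0.515, -0.084], [0.514, -0.12], [0.491, -0.134], [0.50
[... 178 characters left out ...]
, 151], [328, 141]] [[0.736, 0.306], [0.69, 0.263], [0.665, 0.262], [0.515, 0.085], [0.528, -0.009], [0.7, 0.16], [0.703, 0.191], [0.751, 0.247]]
side narrow_bin 0.76 [[312, 135], [307, 143], [301, 143], [292, 184], [257, 200], [259, 235], [287, 254], [321, 235], [322, 201], [333, 154], [327, 151], [327, 141]] [[0.887, 0.501], [0.829, 0.451], [0.813, 0.462], [0.615, 0.231], [0.491, 0.208], [0.409, 0.064], [0.417, -0.034], [0.52, -0.018], [0.621, 0.106], [0.839, 0.328], [0.839, 0.358], [0.894, 0.426]]
side wide_bin 0.68 [[370, 229], [337, 251], [335, 289], [402, 329], [432, 301], [440, 259]] [[0.626, -0.065], [0.508, -0.088], [0.424, -0.183], [0.448, -0.333], [0.545, -0.316], [0.662, -0.239]]
```

The top view shows the narrow bin open (rim about (230-275, 205-255), leaning lid above it at (220-270, 177-210)). The wide bin is shut, with its tab at (361-392, 247-252). The side view agrees, and there is free space behind the narrow lid. Both bins are yawed about +0.1 to 0.15. I'll close the hand, rise and turn the tool to align with the bins.

apply_moves:
  targets:
    - {"translation":[0,0,-0.4],"twist":-1,"hand":0}
    - {"translation":[0,0,-0.4],"twist":-1,"hand":0}
    - {"translation":[0,0,0],"twist":-1,"hand":0}
    - {"translation":[0,0,0],"twist":-1,"hand":0}
    - {"translation":[0,0,0],"twist":-1,"hand":0}
    - {"translation":[0,0,0],"twist":-0.9,"hand":0}
    - {"translation":[0,0,0],"twist":0,"hand":0}

```text
time: 2.6
tool_pos: [0.2695, 0.5639, 0.3333]
tool_rot: [-0.0, -0.072, 0.997, -0.0]
contact_force: [-0.5, 0.5, 0.2]
gripper_width: 0.001
grasp_force: 0.0
```

```bash
cat >> h.py <<'E'
def go(x,y,z):
    s=state();q=s["tool_rot"];r=R.from_quat(np.r_[q[1:],q[0]])
    d=r.inv().apply(np.array([x,y,z])-s["tool_pos"])*10
    print("t",round(s["time"],2),"pos",np.round(s["tool_pos"],4),"F",np.round(s["contact_force"],1),"yaxis",np.round(r.as_matrix()[:,1],3),"units",np.round(d,3))
E
python3 - <<'E'
from h import *
print(np.round(onplane("top",[[228,210],[270,205]],.113),3).tolist(), np.round(onplane("top",[[253,177],[228,180]],.25),3).tolist())
go(.715,.176,.333)
E
```

```text
[[0.61, 0.225, 0.113], [0.624, 0.111, 0.113]] [[0.667, 0.145, 0.25], [0.659, 0.208, 0.25]]
t 2.6 pos [0.2695 0.5639 0.3333] F [-0.5  0.5  0.2] yaxis [-0.144  0.99  -0.   ] units [-3.853e+00 -4.478e+00  3.000e-03]
```

apply_moves:
  targets:
    - {"translation":[-0.275,-0.32,0],"twist":0,"hand":0}
    - {"translation":[-0.275,-0.32,0],"twist":0,"hand":0}
    - {"translation":[-0.275,-0.32,0],"twist":0,"hand":0}
    - {"translation":[-0.275,-0.32,0],"twist":0,"hand":0}
    - {"translation":[-0.275,-0.32,0],"twist":0,"hand":0}
    - {"translation":[-0.275,-0.32,0],"twist":0,"hand":0}
    - {"translation":[-0.275,-0.32,0],"twist":0,"hand":0}

```text
time: 3.3
tool_pos: [0.4933, 0.3686, 0.3335]
tool_rot: [0.0, -0.071, 0.997, 0.0]
contact_force: [-0.0, 1.0, 0.2]
gripper_width: 0.002
grasp_force: 0.0
```

apply_moves:
  targets:
    - {"translation":[-0.275,-0.32,0],"twist":0,"hand":0}
    - {"translation":[-0.275,-0.32,0],"twist":0,"hand":0}
    - {"translation":[-0.275,-0.32,0],"twist":0,"hand":0}
    - {"translation":[-0.275,-0.32,0],"twist":0,"hand":0}
    - {"translation":[-0.275,-0.32,0],"twist":0,"hand":0}
    - {"translation":[-0.275,-0.32,0],"twist":0,"hand":0}
    - {"translation":[-0.275,-0.32,0],"twist":0,"hand":0}
    - {"translation":[0,0,0],"twist":0,"hand":0}

```text
time: 4.1
tool_pos: [0.7176, 0.1716, 0.3316]
tool_rot: [-0.0, -0.068, 0.998, -0.001]
contact_force: [-0.9, -0.3, -1.2]
gripper_width: -0.001
grasp_force: 0.0
```

```bash
python3 - <<'E'
from h import *
go(.715,.178,.24)
E
```

```text
t 4.1 pos [0.7176 0.1716 0.3316] F [-0.9 -0.3 -1.2] yaxis [-0.136  0.991 -0.002] units [0.016 0.069 0.916]
```

apply_moves:
  targets:
    - {"translation":[0,0.05,0.3],"twist":0,"hand":0}
    - {"translation":[0,0,0.3],"twist":0,"hand":0}
    - {"translation":[0,0,0.3],"twist":0,"hand":0}
    - {"translation":[0,0,0],"twist":0,"hand":0}
    - {"translation":[0.1,0,0],"twist":0,"hand":0}
    - {"translation":[0.1,0,0],"twist":0,"hand":0}
    - {"translation":[0.1,0,0],"twist":0,"hand":0}

```text
time: 4.8
tool_pos: [0.6844, 0.1767, 0.2465]
tool_rot: [0.002, -0.072, 0.997, 0.0]
contact_force: [0.3, -0.0, 0.3]
gripper_width: -0.0
grasp_force: 0.0
```

apply_moves:
  targets:
    - {"translation":[0.06,0,0],"twist":0,"hand":0}
    - {"translation":[0.06,0,0],"twist":0,"hand":0}
    - {"translation":[0.06,0,0],"twist":0,"hand":0}
    - {"translation":[0.06,0,0],"twist":0,"hand":0}
    - {"translation":[0.06,0,0],"twist":0,"hand":0}

```text
time: 5.3
tool_pos: [0.6543, 0.1721, 0.2433]
tool_rot: [-0.0, -0.072, 0.997, 0.0]
contact_force: [1.7, -0.0, 0.5]
gripper_width: -0.002
grasp_force: 0.2
```

apply_moves:
  targets:
    - {"translation":[0.08,0,0],"twist":0,"hand":0}
    - {"translation":[0.08,0,0],"twist":0,"hand":0}
    - {"translation":[0.08,0,0],"twist":0,"hand":0}
    - {"translation":[0.08,0,0],"twist":0,"hand":0}
    - {"translation":[0.08,0,0],"twist":0,"hand":0}
    - {"translation":[0.08,0,0],"twist":0,"hand":0}
    - {"translation":[0,0,0],"twist":0,"hand":0}

```text
time: 6.0
tool_pos: [0.6064, 0.1652, 0.2434]
tool_rot: [-0.0, -0.072, 0.997, -0.0]
contact_force: [0.4, -0.2, -0.9]
gripper_width: -0.0
grasp_force: 0.0
```

```bash
python3 - <<'E'
from h import *
im=grab_frame("side");cv2.imwrite("pics/s1.png",im[100:400,150:550,::-1])
print([(np.round(r["point"],3).tolist(),round(r["score"],2)) for r in recognise("side","narrow_lid")])
go(.715,.178,.333)
E
```

```text
[([0.594, 0.162, 0.184], 0.64)]
t 6.1 pos [0.6072 0.1653 0.2435] F [0.  0.7 0.9] yaxis [-0.144  0.99  -0.   ] units [-1.086 -0.029 -0.895]
```

View pics/s1.png

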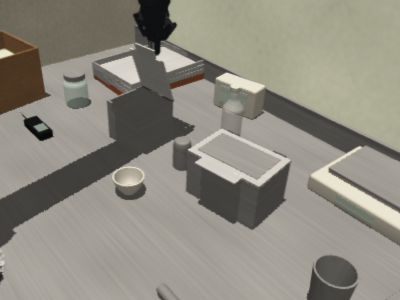

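The narrow lid is past upright towards the front (crop about (155, 70)) and falling; the bin is in place. I'll back up and let it fall.

apply_moves:
  targets:
    - {"translation":[0,0,-0.3],"twist":0,"hand":0}
    - {"translation":[0,0,-0.3],"twist":0,"hand":0}
    - {"translation":[0,0,-0.3],"twist":0,"hand":0}
    - {"translation":[0,0,0],"twist":0,"hand":0}

```text
time: 6.5
tool_pos: [0.6094, 0.1656, 0.3397]
tool_rot: [0.005, -0.072, 0.997, 0.0]
contact_force: [0.3, 0.1, 1.2]
gripper_width: -0.003
grasp_force: 0.0
```

```bash
python3 - <<'E'
from h import *
im=grab_frame("side")
print([(np.round(r["point"],3).tolist(),round(r["score"],2)) for r in recognise("side","narrow_lid")])
go(.4575,-.1856,.333)
E
```

```text
[([0.545, 0.15, 0.145], 0.68)]
t 6.6 pos [0.6078 0.1654 0.3341] F [ 0.1  0.8 -0.6] yaxis [-0.144  0.99   0.   ] units [ 1.991 -3.257  0.007]
```

Falling. Next I'll move to the front of the wide tab.

apply_moves:
  targets:
    - {"translation":[0.2,-0.33,0],"twist":0,"hand":0}
    - {"translation":[0.2,-0.33,0],"twist":0,"hand":0}
    - {"translation":[0.2,-0.33,0],"twist":0,"hand":0}
    - {"translation":[0.2,-0.33,0],"twist":0,"hand":0}
    - {"translation":[0.2,-0.33,0],"twist":0,"hand":0}
    - {"translation":[0.2,-0.33,0],"twist":0,"hand":0}
    - {"translation":[0.2,-0.33,0],"twist":0,"hand":0}
    - {"translation":[0.2,-0.33,0],"twist":0,"hand":0}

```text
time: 7.4
tool_pos: [0.4855, -0.12, 0.3309]
tool_rot: [-0.001, -0.072, 0.997, 0.001]
contact_force: [0.2, 0.2, 0.0]
gripper_width: -0.001
grasp_force: 0.0
```

apply_moves:
  targets:
    - {"translation":[0.2,-0.33,0],"twist":0,"hand":0}
    - {"translation":[0.2,-0.3,0],"twist":0,"hand":0}
    - {"translation":[0,0,0],"twist":0,"hand":0}
    - {"translation":[0,0,0],"twist":0,"hand":0}

```text
time: 7.8
tool_pos: [0.4558, -0.1872, 0.3315]
tool_rot: [-0.001, -0.071, 0.997, 0.001]
contact_force: [0.2, 0.7, 0.1]
gripper_width: 0.001
grasp_force: 0.0
```

```bash
python3 - <<'E'
from h import *
for c in("side","top"):
  grab_frame(c)
  for q in("narrow_lid","wide_lid","narrow_bin"):
    r=regions_of(c,q)
    if not r: print(c,q,None);continue
    m=r[0]["pixels"].astype(np.uint8)
    cs=max(cv2.findContours(m,0,2)[0],key=cv2.contourArea)
    ap=cv2.approxPolyDP(cs,3,True)[:,0]
    print(c,q,round(r[0]["score"],2),np.round(onplane(c,ap,.115)[:,:2],3).tolist())
go(.4575,-.1856,.12)
E
```

```text
side narrow_lid 0.72 [[0.621, 0.115], [0.608, 0.231], [0.504, 0.215], [0.468, 0.175], [0.475, 0.122], [0.508, 0.091]]
side wide_lid 0.58 [[0.51, -0.089], [0.511, -0.121], [0.491, -0.137], [0.505, -0.224], [0.534, -0.23], [0.54, -0.261], [0.647, -0.245], [0.628, -0.076]]
side narrow_bin 0.81 [[0.616, 0.218], [0.502, 0.216], [0.469, 0.181], [0.407, 0.062], [0.417, -0.037], [0.515, -0.024], [0.624, 0.106]]
top narrow_lid 0.63 [[0.624, 0.114], [0.609, 0.225], [0.503, 0.216], [0.498, 0.192], [0.476, 0.183], [0.482, 0.127], [0.503, 0.122], [0.512, 0.098]]
top wide_lid 0.68 [[0.657, -0.24], [0.63, -0.07], [0.518, -0.087], [0.518, -0.121], [0.497, -0.132], [0.5, -0.148], [0.598, -0.192], [0.626, -0.225], [0.61, -0.247]]
top narrow_bin 0.59 [[0.635, 0.122], [0.621, 0.157], [0.623, 0.22], [0.612, 0.23], [0.497, 0.216], [0.473, 0.183], [0.496, 0.09], [0.604, 0.103]]
t 8.2 pos [ 0.4566 -0.1864  0.3333] F [ 0.2  1.1 -0.2] yaxis [-0.145  0.989  0.   ] units [-0.01   0.006  2.133]
```

apply_moves:
  targets:
    - {"translation":[0,0,0.4],"twist":0,"hand":0}
    - {"translation":[0,0,0.4],"twist":0,"hand":0}
    - {"translation":[0,0,0.4],"twist":0,"hand":0}
    - {"translation":[0,0,0.4],"twist":0,"hand":0}
    - {"translation":[0,0,0.4],"twist":0,"hand":0}
    - {"translation":[0,0,0.2],"twist":0,"hand":0}
    - {"translation":[0,0,0],"twist":0,"hand":0}

```text
time: 8.9
tool_pos: [0.454, -0.1853, 0.1093]
tool_rot: [-0.003, -0.072, 0.997, 0.002]
contact_force: [-0.4, 0.7, 0.4]
gripper_width: -0.0
grasp_force: 0.0
```

apply_moves:
  targets:
    - {"translation":[-0.1,0,0],"twist":0,"hand":0}
    - {"translation":[-0.1,0,0],"twist":0,"hand":0}
    - {"translation":[-0.05,0,0],"twist":0,"hand":0}
    - {"translation":[0,0,0],"twist":0,"hand":0}

```text
time: 9.3
tool_pos: [0.4829, -0.1838, 0.115]
tool_rot: [0.001, -0.073, 0.997, -0.001]
contact_force: [-0.1, -0.1, 0.1]
gripper_width: -0.001
grasp_force: 0.0
```

apply_moves:
  targets:
    - {"translation":[-0.03,0,0],"twist":0,"hand":0}
    - {"translation":[0,0,0],"twist":0,"hand":0}

```text
time: 9.5
tool_pos: [0.4844, -0.183, 0.1136]
tool_rot: [0.0, -0.072, 0.997, -0.0]
contact_force: [-0.5, -0.1, 0.8]
gripper_width: 0.0
grasp_force: 0.0
```

apply_moves:
  targets:
    - {"translation":[-0.02,0,0],"twist":0,"hand":0}
    - {"translation":[0,0,0],"twist":0,"hand":0}

```text
time: 9.7
tool_pos: [0.486, -0.1827, 0.1133]
tool_rot: [-0.0, -0.072, 0.997, 0.0]
contact_force: [-0.5, -0.5, 0.0]
gripper_width: 0.0
grasp_force: 0.0
```

apply_moves:
  targets:
    - {"translation":[-0.02,0,0],"twist":0,"hand":0}
    - {"translation":[0,0,0],"twist":0,"hand":0}

```text
time: 9.9
tool_pos: [0.4881, -0.1825, 0.1133]
tool_rot: [0.0, -0.072, 0.997, -0.0]
contact_force: [0.2, 0.7, 0.6]
gripper_width: -0.001
grasp_force: 0.0
```

apply_moves:
  targets:
    - {"translation":[-0.02,0,0],"twist":0,"hand":0}
    - {"translation":[0,0,0],"twist":0,"hand":0}

```text
time: 10.1
tool_pos: [0.4901, -0.1822, 0.1134]
tool_rot: [0.0, -0.072, 0.997, -0.0]
contact_force: [-0.1, -0.3, 0.9]
gripper_width: 0.0
grasp_force: 0.0
```

apply_moves:
  targets:
    - {"translation":[-0.02,0,0],"twist":0,"hand":0}
    - {"translation":[0,0,0],"twist":0,"hand":0}

```text
time: 10.3
tool_pos: [0.4909, -0.182, 0.1132]
tool_rot: [-0.002, -0.072, 0.997, 0.0]
contact_force: [-5.3, -0.6, 2.9]
gripper_width: -0.004
grasp_force: 2.7
```

Contact at about 5 N. I'll lift by friction along the arc.

apply_moves:
  targets:
    - {"translation":[-0.008,0,-0.04],"twist":0,"hand":0}
    - {"translation":[-0.004,0,-0.04],"twist":0,"hand":0}

```text
time: 10.5
tool_pos: [0.4911, -0.1819, 0.12]
tool_rot: [-0.003, -0.072, 0.997, 0.0]
contact_force: [-6.4, -3.7, -1.1]
gripper_width: 0.001
grasp_force: 3.5
```

apply_moves:
  targets:
    - {"translation":[-0.006,0,-0.04],"twist":0,"hand":0}
    - {"translation":[-0.006,0,-0.04],"twist":0,"hand":0}

```text
time: 10.7
tool_pos: [0.4916, -0.1817, 0.1278]
tool_rot: [-0.004, -0.072, 0.997, 0.0]
contact_force: [-9.0, -2.8, -0.7]
gripper_width: -0.003
grasp_force: 4.5
```

```bash
python3 - <<'E'
from h import *
im=grab_frame("side");cv2.imwrite("pics/s2.png",cv2.resize(im[180:340,280:480,::-1],None,fx=3,fy=3))
go(.4575,-.1856,.12)
E
```

```text
t 10.75 pos [ 0.4918 -0.1818  0.1286] F [-10.5  -2.5   0.5] yaxis [-0.144  0.99   0.001] units [0.344 0.011 0.088]
```

View pics/s2.png

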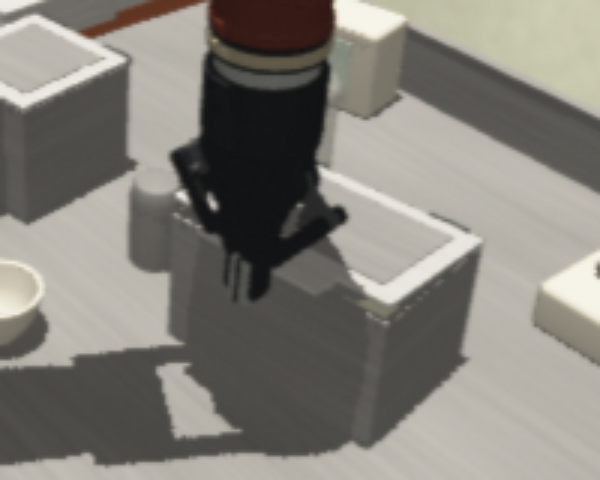

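The narrow bin is shut (crop's upper left). The fingertips are at the tab at (255, 285), and a slight light gap shows under the wide lid's right front corner at (380, 308), so it seems to be lifting. I'll continue.

apply_moves:
  targets:
    - {"translation":[-0.003,0,-0.04],"twist":0,"hand":0}
    - {"translation":[-0.006,0,-0.04],"twist":0,"hand":0}

```text
time: 10.95
tool_pos: [0.4926, -0.1816, 0.1359]
tool_rot: [-0.004, -0.072, 0.997, 0.0]
contact_force: [-7.8, -2.4, 0.1]
gripper_width: 0.003
grasp_force: 4.3
```

apply_moves:
  targets:
    - {"translation":[-0.009,0,-0.04],"twist":0,"hand":0}
    - {"translation":[-0.011,0,-0.04],"twist":0,"hand":0}

```text
time: 11.15
tool_pos: [0.4942, -0.1813, 0.1439]
tool_rot: [-0.004, -0.072, 0.997, 0.0]
contact_force: [-9.7, -3.3, 0.7]
gripper_width: -0.001
grasp_force: 5.5
```

```bash
python3 - <<'E'
from h import *
im=grab_frame("side");cv2.imwrite("pics/s3.png",cv2.resize(im[180:340,280:480,::-1],None,fx=3,fy=3))
go(.4575,-.1856,.12)
E
```

```text
t 11.2 pos [ 0.4945 -0.1814  0.1446] F [-10.1  -2.2   0.5] yaxis [-0.144  0.99   0.001] units [0.37  0.011 0.25 ]
```

View pics/s3.png

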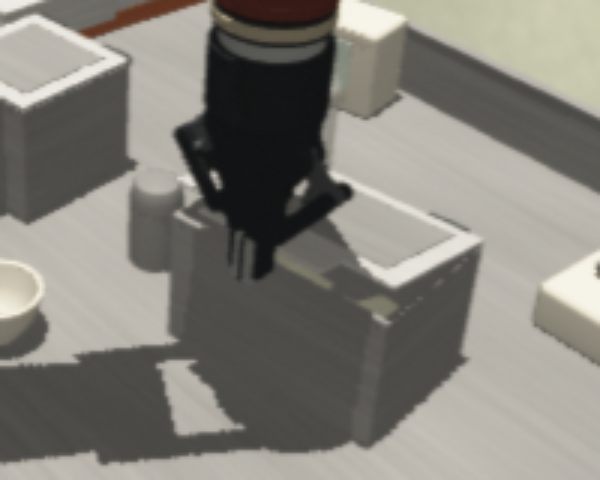

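The lid is clearly rising with the finger: a dark gap opens at (300-390, 270-310). I'll follow the arc.

apply_moves:
  targets:
    - {"translation":[-0.012,0,-0.055],"twist":0,"hand":0}
    - {"translation":[-0.014,0,-0.055],"twist":0,"hand":0}
    - {"translation":[-0.017,0,-0.055],"twist":0,"hand":0}
    - {"translation":[-0.02,0,-0.055],"twist":0,"hand":0}

```text
time: 11.6
tool_pos: [0.5006, -0.1803, 0.1663]
tool_rot: [-0.004, -0.072, 0.997, 0.001]
contact_force: [-10.4, -1.3, 3.1]
gripper_width: -0.002
grasp_force: 5.3
```

apply_moves:
  targets:
    - {"translation":[-0.022,0,-0.053],"twist":0,"hand":0}
    - {"translation":[-0.024,0,-0.053],"twist":0,"hand":0}
    - {"translation":[-0.027,0,-0.052],"twist":0,"hand":0}

```text
time: 11.9
tool_pos: [0.5081, -0.1791, 0.1826]
tool_rot: [-0.004, -0.072, 0.997, 0.001]
contact_force: [-11.1, 0.3, 3.3]
gripper_width: -0.005
grasp_force: 5.6
```

apply_moves:
  targets:
    - {"translation":[-0.032,0,-0.062],"twist":0,"hand":0}
    - {"translation":[-0.035,0,-0.06],"twist":0,"hand":0}
    - {"translation":[-0.044,0,-0.058],"twist":0,"hand":0}
    - {"translation":[-0.047,0,-0.055],"twist":0,"hand":0}

```text
time: 12.3
tool_pos: [0.5244, -0.1765, 0.2071]
tool_rot: [-0.003, -0.072, 0.997, 0.001]
contact_force: [-11.0, 1.2, 6.7]
gripper_width: -0.001
grasp_force: 5.3
```

apply_moves:
  targets:
    - {"translation":[-0.047,0,-0.053],"twist":0,"hand":0}
    - {"translation":[-0.05,0,-0.051],"twist":0,"hand":0}
    - {"translation":[-0.054,0,-0.048],"twist":0,"hand":0}
    - {"translation":[-0.057,0,-0.045],"twist":0,"hand":0}

```text
time: 12.7
tool_pos: [0.5468, -0.1738, 0.2271]
tool_rot: [-0.0, -0.072, 0.997, 0.0]
contact_force: [-3.5, 0.0, 1.7]
gripper_width: -0.001
grasp_force: 1.6
```

```bash
python3 - <<'E'
from h import *
im=grab_frame("side");cv2.imwrite("pics/s4.png",cv2.resize(im[130:340,240:480,::-1],None,fx=2.5,fy=2.5))
go(.4575,-.1856,.12)
E
```

```text
t 12.75 pos [ 0.5481 -0.1738  0.2279] F [-1.5  1.1  0.9] yaxis [-0.144  0.99  -0.001] units [0.916 0.015 1.077]
```

View pics/s4.png

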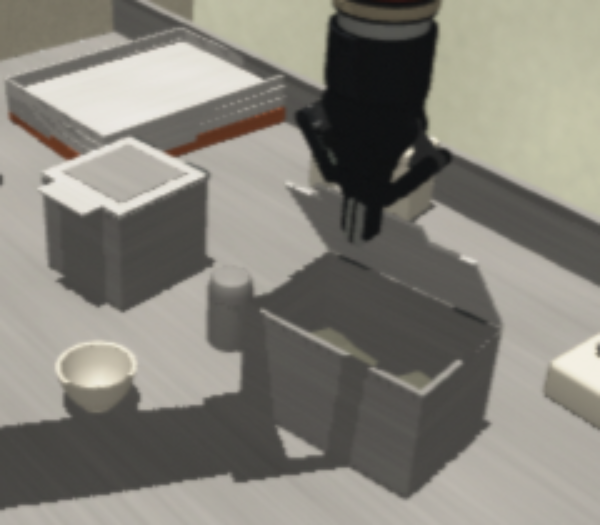

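The wide lid is at about 1 rad with the finger behind its tab edge, and the bins are in place. I'll keep pushing it over.

apply_moves:
  targets:
    - {"translation":[-0.06,0,-0.04],"twist":0,"hand":0}
    - {"translation":[-0.06,0,-0.04],"twist":0,"hand":0}
    - {"translation":[-0.06,0,-0.03],"twist":0,"hand":0}
    - {"translation":[-0.06,0,-0.03],"twist":0,"hand":0}
    - {"translation":[-0.06,0,-0.02],"twist":0,"hand":0}
    - {"translation":[-0.06,0,-0.02],"twist":0,"hand":0}

```text
time: 13.35
tool_pos: [0.5831, -0.1687, 0.2443]
tool_rot: [0.0, -0.072, 0.997, -0.0]
contact_force: [-1.4, -0.5, 1.1]
gripper_width: -0.001
grasp_force: 0.5
```

apply_moves:
  targets:
    - {"translation":[-0.06,0,-0.01],"twist":0,"hand":0}
    - {"translation":[-0.06,0,0],"twist":0,"hand":0}
    - {"translation":[-0.06,0,0],"twist":0,"hand":0}
    - {"translation":[-0.06,0,0],"twist":0,"hand":0}
    - {"translation":[-0.06,0,0],"twist":0,"hand":0}
    - {"translation":[-0.06,0,0],"twist":0,"hand":0}

```text
time: 13.95
tool_pos: [0.6186, -0.1634, 0.2452]
tool_rot: [-0.0, -0.072, 0.997, 0.0]
contact_force: [-0.5, -0.2, -0.7]
gripper_width: -0.004
grasp_force: 0.2
```

```bash
python3 - <<'E'
from h import *
grab_frame("side")
print([(np.round(r["point"],3).tolist(),round(r["score"],2)) for r in recognise("side","wide_lid")])
go(.645,-.16,.25)
E
```

```text
[([0.636, -0.162, 0.179], 0.55)]
t 14.05 pos [ 0.6188 -0.1634  0.2451] F [-0.5 -0.  -0.7] yaxis [-0.144  0.99   0.   ] units [-0.264 -0.004 -0.049]
```

apply_moves:
  targets:
    - {"translation":[-0.06,0,0],"twist":0,"hand":0}
    - {"translation":[-0.06,0,0],"twist":0,"hand":0}
    - {"translation":[-0.06,0,0],"twist":0,"hand":0}
    - {"translation":[-0.06,0,0],"twist":0,"hand":0}
    - {"translation":[-0.05,0,0],"twist":0,"hand":0}
    - {"translation":[0,0,0],"twist":0,"hand":0}
    - {"translation":[0,0,0],"twist":0,"hand":0}
    - {"translation":[0,0,0],"twist":0,"hand":0}

```text
time: 14.85
tool_pos: [0.6467, -0.1594, 0.2453]
tool_rot: [-0.0, -0.072, 0.997, -0.0]
contact_force: [0.2, 0.1, 1.0]
gripper_width: -0.003
grasp_force: 0.0
```

apply_moves:
  targets:
    - {"translation":[0.2,0,0],"twist":0,"hand":0}
    - {"translation":[0.2,0,0],"twist":0,"hand":0}
    - {"translation":[0.3,0,-0.2],"twist":0,"hand":0}
    - {"translation":[0.3,0,-0.3],"twist":0,"hand":0}
    - {"translation":[0.3,0,-0.3],"twist":0,"hand":0}
    - {"translation":[0.3,0,0],"twist":0,"hand":0}
    - {"translation":[0,0,0],"twist":0,"hand":0}
    - {"translation":[0,0,0],"twist":0,"hand":0}

```text
time: 15.65
tool_pos: [0.4882, -0.1824, 0.3254]
tool_rot: [0.0, -0.072, 0.997, -0.0]
contact_force: [1.0, 0.6, -0.1]
gripper_width: -0.0
grasp_force: 0.0
```

```bash
python3 - <<'E'
from h import *
im=grab_frame("side");cv2.imwrite("pics/s5.png",im[:,:,::-1])
for c in("side","top"):
  grab_frame(c)
  for q in("wide_lid","narrow_lid","narrow_bin","wide_bin"):print(c,q,[(np.round(r["point"],3).tolist(),round(r["score"],2)) for r in recognise(c,q)[:1]])
go(.645,-.16,.25)
E
```

```text
side wide_lid [([0.661, -0.151, 0.181], 0.93)]
side narrow_lid [([0.544, 0.156, 0.117], 0.71)]
side narrow_bin [([0.535, 0.124, 0.08], 0.61)]
side wide_bin [([0.637, -0.166, 0.1], 0.81)]
top wide_lid [([0.666, -0.145, 0.18], 0.86)]
top narrow_lid []
top narrow_bin [([0.548, 0.162, 0.115], 0.96)]
top wide_bin [([0.643, -0.133, 0.12], 0.97)]
t 16.2 pos [ 0.4887 -0.1823  0.3251] F [ 0.2 -0.1 -0.3] yaxis [-0.144  0.99   0.   ] units [-1.579 -0.004  0.751]
```

View pics/s5.png

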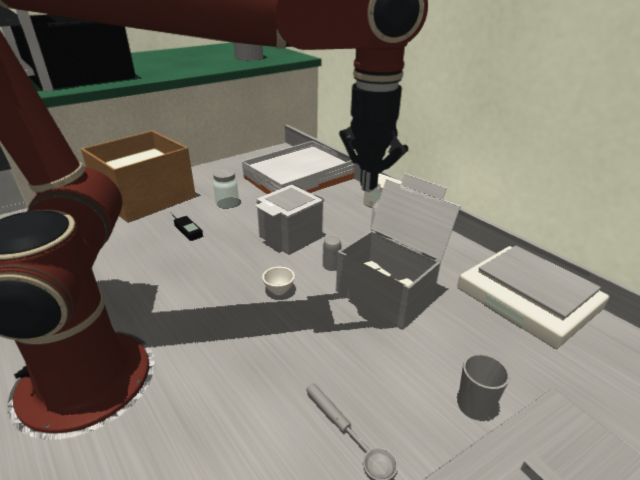

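The wide lid leans open at (415, 220) and the narrow lid is shut at (290, 200). The bins and bystanders are where they stood, and the robot is clear.

```bash
python3 -c "
from plant import *
print(job_done())"
```

```text
the job is handed in; nothing more can be done
None
```

The narrow bin's lid is shut and the wide bin's lid is leaning open on its stop; the last picture shows both bins and all bystanders where they stood, and I handed the job in (no verdict was returned).

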